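# Offer the ball dish to the seat on the left

## Robot

A 6-joint arm with a two-finger parallel gripper is mounted at the origin on the work surface; the furniture and walls round the work are solid. World frame = base frame: x ahead of the robot, y to its left, z up, the work surface at z = 0. Lengths are in mm, angles in rad, forces in N, time in s.
With the tool pointing down it reaches from about 275 to 850 mm from the base axis. Payload 19 kg.
Tool frame: the origin (TCP) lies on the centre line of the jaws, within the pads' length; the fingertips stand 11 mm ahead of it and the grasp point (between the pads) lies 8 mm behind it; x points along the fingers, y is the direction in which the jaws open and shut, and the axes are right-handed (so a half turn about x gives the same grasp; the last joint's range is limited). The gripper opens to 85 mm and grips with 20 to 120 N. Pads are 22 mm wide; open, the fingers measure 114 mm over their backs; the gripper's body (76 mm by 85 mm) begins 54 mm behind the grasp point. The pads swing forward as they close: fully open they stand 13 mm farther back than shut.
Start: joints at [-0.134, 0.15, 1.437, -0, 1.554, -0.134], TCP at [574.971, -0.016, 242.267] pointing down, gripper open.
Joint ranges: [-2.8, 2.8], [-0.68, 2.1], [0.12, 2.68], [-1.39, 4.53], [0.16, 2.79], [-2.81, 2.81]. Speed limits (rad/s): [1.89, 1.89, 2.22, 3.01, 3.01, 3.01].

## Interface

Orientations are given as a 3x3 rotation matrix whose columns are the frame's x, y, z axes.
In Python, from plant import env gives the robot as it stands. The module is installed in compiled form; this text tells all that it offers. Calls block until the motion is done:
- env.goto(position, orientation): joint-space move of the TCP to a pose.
- env.servo_line(position, attitude=None, velocity=150): straight line of the TCP; attitude=None keeps the orientation; velocity is the mean speed in mm/s.
- env.move_joints(angles): joint-space move.
- env.release() and env.close(): open the fingers fully, or close them until they stop; the grip force is fixed at half the most.
- env.dwell(seconds).
- env.inverse_kinematics(position, orientation): joint angles nearest the present ones, or None.
- env.snapshot(name): name is "scene" or "side" or "wrist"; returns a dict with "image" (400x640x3 uint8, red, green, blue), "mtx" (3x3 intrinsics, pixels), "rvec" (rotation vector, rad) and "tvec" (3), from world to camera coordinates, as OpenCV has them; the wrist camera has in their place "T_tool_cam" (4x4, takes a point from camera to tool coordinates, whose origin is the TCP and whose axes are the tool frame's). Camera axes: x right, y down, z forward; pixel columns grow to the right and rows downward; lengths in mm; the calibration is good to about 2 mm. A picture is of the moment at which its call begins: read the wrist's pose just before it. There is no depth.
A pose or a line that the arm cannot do raises env.Unreachable and nothing moves.
- env.job_done(): hands the job in, once; it reports no verdict.
Trained networks look in a picture, given as the dict that the camera call returned (one of the last four; its "shot" number tells which), for a name from the list of things; names that differ only in an ending like _2 or _b are one class to them, and where a whole thing is asked for, a point or a joint stands for the part that bears it (a point fixed in the world has none). Each returns a list of dicts, best first, with "score" (0 to 1); they miss things now and then, are a little off and sometimes report something else, mostly with a low value. They report only what shows in the picture. A call takes as long as a camera call.
- env.look_for(picture, query): "location" ([x, y, z] in mm, in world coordinates, good to about 4 mm: the middle of the surface that is visible of it).
Readings, each from a call of its own:
- env.current_t(): time.
- env.current_q(): joint angles.
- env.current_qvel(): joint speeds.
- env.current_effort(): joint torques, N m.
- env.current_eef_pos(): TCP position.
- env.current_tool_rot(): TCP orientation.
- env.current_force(): force on the tool from outside, world axes, zero at the start.
- env.current_moment(): the same for the moment, N m.
- env.current_width(): finger opening in mm.
Only numpy, scipy, OpenCV 4.12 (cv2) and the standard library are available. Lean on these libraries where they do the work, as an engineer would, in place of code of your own. Each camera call takes 0.05 s, during which the arm holds its last target. There are 200 camera calls.

## Task

A round wooden dish with a loose steel ball in its hollow stands under the low drying shelf. Take the dish by its upright grip, draw it straight out from under the shelf without knocking shelf or bottles, lift it clear to about 15 cm above the table, and, staying in front of the shelf, turn it a quarter turn anticlockwise (seen from above) so that its thumb tab points left along the shelf's front edge, offered to the person in the chair. Keep the dish level and the ball inside the dark ring in the middle all the time, do not touch the ball, and finish while still holding the dish there, still and level.

Things in the scene. Friction and masses are not known exactly. Their poses are not given: they have to be found in the camera images.
- shelf: Low plywood drying shelf on four thin legs, fixed, three flat tiles on its top. Origin on the table, 25 mm behind its front edge, midway across. x points into the shelf, y left along the front edge, z up. Board: x -25 to +85 mm, y -120 to +120 mm, underside 55, top 65 mm high (71 with tiles). Legs 12 mm thick (feet 18) at y +-108, x -10 and +70 mm.
- dish: Loose round wooden dish, about 0.2 kg, 130 mm across, rim 19 mm high. Origin: centre of the underside; z up; x points from the upright grip through the middle to the thumb tab. The neck to the grip (30 wide, 14 mm high) and grip end 127 mm from the centre at -x. Starts under the shelf, within 20 mm of the shelf's origin, grip in front, its x within 0.06 rad of the shelf's x.
- grip (a point): Point to hold inside the upright grip, 115 mm from the dish's centre along its -x, 55 mm above its underside; axes as the dish. The grip is a wooden block 18 mm thick along the dish's x and 36 mm wide along its y, top 75 mm above the underside; fingers can close along x or y. About 80 mm is free between grip and shelf edge.
- tab (a point): Outer end of the thumb tab (36 mm wide, 7 mm thick), 85 mm from the dish's centre along its +x, on the far side from the grip. Axes as the dish.
- dish_middle (a point): Lowest point of the dish's hollow, 5 mm above its underside, centre of the dark ring (50 mm in diameter) in which the ball must stay. The hollow is a shallow bowl with a 200 mm radius of curvature. Axes as the dish.
- ball_center (a point): Centre of the loose steel ball, 24 mm in diameter, about 30 g, 12 mm above dish_middle at rest. It rolls freely: disturbed, it swings with a period of about 1 s, and it rolls to the low side if the dish tilts.
- bottle_left: Loose white screw-cap bottle, 55 mm across, 104 mm tall, standing to the left of the way out, about 0.15 m from its middle line; leave it alone. Origin: centre of its underside, z up.
- bottle_right: The like bottle to the right of the way out, about 0.15 m from its middle line; leave it alone. Origin: centre of its underside, z up.
- ball: The same steel ball as a body; its origin turns as it rolls, use ball_center for its place.

How it is judged:
By the outcome, as a careful person would: the job done as asked, in the order asked, and still so for the second after the job is handed in, while the arm keeps its last pose, push and grip.
It also fails if it takes over 58 s, if anything falls off the work surface, if the arm or the gripper's body presses on something with over 40 N, if the wrist force passes 120 N, or if a joint passes its speed limit or range.

## Working session

There is one attempt and no reset: what is moved stays moved. The work goes in short steps, each a Python script; the robot and the scene stay as the last script left them, time stands still between calls to the robot, and variables do not carry over. Pictures are saved under pics/ and viewed, about 8 in all and at most 12, crops included, and the job is handed in when it is done.

```bash
mkdir -p pics; python3 - <<'E'
from plant import env
import cv2
for n in ["scene","side","wrist"]:
    p=env.snapshot(n); cv2.imwrite(f"pics/{n}0.png",p["image"][:,:,::-1])
    for q in ["shelf","dish","grip","tab","dish_middle","ball_center","bottle_left"]:
        try: print(n,q,[(d["location"] if isinstance(d["location"],list) else d["location"].round(0).tolist(),round(d["score"],2)) for d in env.look_for(p,q)][:3])
        except Exception as e: print(n,q,repr(e))
    if n!="wrist": print(p["mtx"],p["rvec"],p["tvec"])
    else: print(p["T_tool_cam"],p["mtx"])
print(env.current_t(),env.current_tool_rot(),env.current_width())
E
```

```text
scene shelf [([671.9, -6.6, 55.7], 0.81)]
scene dish [([604.8, -9.0, 13.4], 0.79)]
scene grip [([611.9, -12.7, 15.3], 0.7)]
scene tab [([608.6, -10.9, 13.3], 0.7)]
scene dish_middle [([611.3, -10.9, 12.2], 0.84)]
scene ball_center [([640.4, -5.7, 23.1], 0.56)]
scene bottle_left [([548.2, 140.7, 69.7], 0.9)]
[[491.88393432   0.         318.34924625]
 [  0.         491.88393432 199.16995897]
 [  0.           0.           1.        ]] [ 2.14620594 -0.93860987  0.43655478] [-367.42446931  366.13051944  660.64593545]
side shelf [([666.7, -20.7, 66.5], 0.76), ([594.2, -14.9, 13.2], 0.73)]
side dish [([597.6, -15.9, 13.9], 0.87)]
side grip [([597.5, -15.4, 10.3], 0.83)]
side tab [([597.5, -13.9, 9.4], 0.58)]
side dish_middle [([598.1, -14.0, 9.7], 0.86)]
side ball_center [([642.1, -8.2, 17.7], 0.67)]
side bottle_left [([554.3, 135.3, 61.7], 0.57)]
[[396.83502009   0.         316.79816461]
 [  0.         396.83502009 207.06622151]
 [  0.           0.           1.        ]] [ 2.02609578 -0.28385508  0.19465598] [-587.15460485  140.34808488  682.02443037]
wrist shelf [([677.8, 29.1, 66.5], 0.68)]
wrist dish [([600.4, -3.8, 13.8], 0.63)]
wrist grip [([598.2, -2.3, 12.5], 0.74)]
wrist tab [([601.0, -6.4, 14.0], 0.71)]
wrist dish_middle [([597.5, -5.8, 10.8], 0.9)]
wrist ball_center []
wrist bottle_left [([562.1, 134.6, 65.5], 0.64)]
[[ 2.40301291e-04 -2.87062419e-01  9.57911849e-01 -1.31679236e+02]
 [ 9.99999498e-01 -8.63280564e-04 -5.09563149e-04  2.16028915e-02]
 [ 9.73223111e-04  9.57911490e-01  2.87062068e-01 -7.24990888e+01]
 [ 0.00000000e+00  0.00000000e+00  0.00000000e+00  1.00000000e+00]] [[346.67750497   0.         319.3578528 ]
 [  0.         346.67750497 198.91256943]
 [  0.           0.           1.        ]]
1.2 [[-7.12462711e-05  9.99999997e-01  8.64576194e-07]
 [ 3.85573218e-05  8.67323261e-07 -9.99999999e-01]
 [-9.99999997e-01 -7.12462377e-05 -3.85573835e-05]] 85.4037744900592
```

View pics/scene0.png

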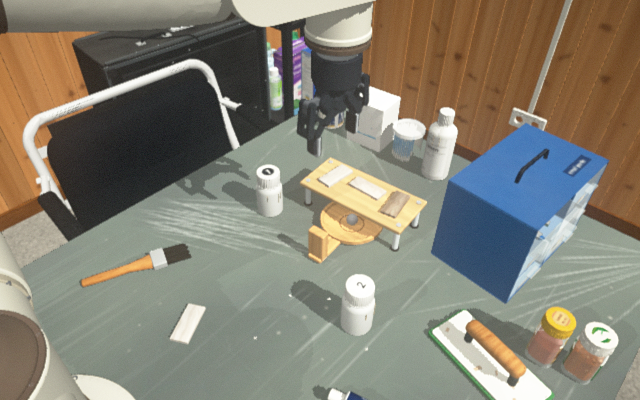

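View pics/wrist0.png

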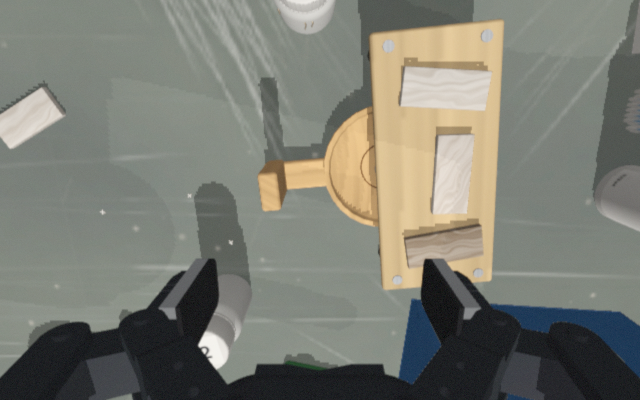

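View pics/side0.png

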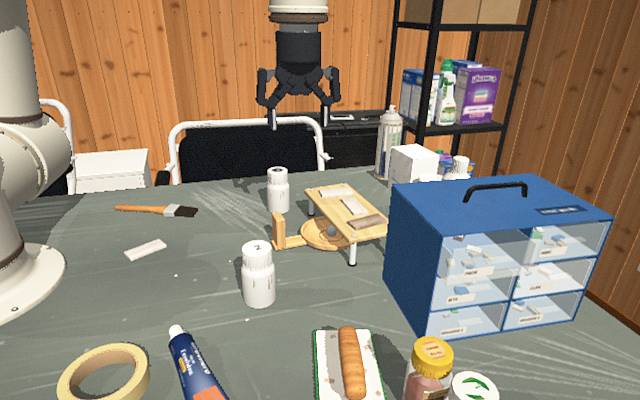

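The scene shows the dish under the shelf, with its grip in front at about (318,243) and the ball at about (352,218). In the wrist view the grip is at about (259–287,160–210), and the shelf board's corners are (371,34), (502,21), (493,280) and (384,290). Next I move above the grip, slightly forward and higher, to measure it and its yaw.

```bash
cat > h.py <<'E'
from plant import env
import numpy as np, cv2
def wp(uv,z,p,pos,R):
    "wrist pixels -> world at height z"
    T=p["T_tool_cam"]; K=p["mtx"]; pos=np.array(pos); R=np.array(R)
    d=np.c_[np.array(uv,float),np.ones(len(uv))]@np.linalg.inv(K).T
    d=d@T[:3,:3].T@R.T; o=pos+R@T[:3,3]
    return o+d*((z-o[2])/d[:,2])[:,None]
def Rt(yaw,pitch=0.):
    "tool down, tool y along dish x at yaw; pitch>0 raises dish +x end"
    c,s=np.cos(yaw),np.sin(yaw)
    Rz=np.array([[c,-s,0],[s,c,0],[0,0,1]])
    cp,sp=np.cos(-pitch),np.sin(-pitch)
    return Rz@np.array([[cp,0,sp],[0,1,0],[-sp,0,cp]])@np.array([[0,1,0],[0,0,-1],[-1,0,0.]])
E
python3 - <<'E'
from h import *
pos,R=env.current_eef_pos(),env.current_tool_rot()
p=env.snapshot("wrist")
for n,uv,z in [("shelf",[(371,34),(502,21),(493,280),(384,290)],65),("griptop",[(259,170),(284,170),(284,210),(262,210)],75)]:
    print(n,wp(uv,z,p,pos,R).round(1).tolist())
# move over the grip, camera looking from -? view again
env.goto([530,-10,230],Rt(0)); 
np.savez("w1.npz",pos=env.current_eef_pos(),R=env.current_tool_rot(),T_tool_cam=(p:=env.snapshot("wrist"))["T_tool_cam"],mtx=p["mtx"],img=p["image"])
im=p["image"]; cv2.imwrite("pics/w1.png",im[:,:,::-1])
cv2.imwrite("pics/w1z.png",cv2.resize(im[80:280,250:510],None,fx=3,fy=3,interpolation=cv2.INTER_CUBIC)[:,:,::-1])
print(env.current_t(),env.current_eef_pos())
E
```

```text
shelf [[617.0, 120.0, 65.0], [722.2, 129.5, 65.0], [748.4, -104.9, 65.0], [640.0, -116.2, 65.0]]
griptop [[521.8, 9.5, 75.0], [543.8, 9.4, 75.0], [542.7, -27.6, 75.0], [522.7, -27.6, 75.0]]
1.6083 [530.07391323 -10.07717841 230.42928465]
```

View pics/w1z.png

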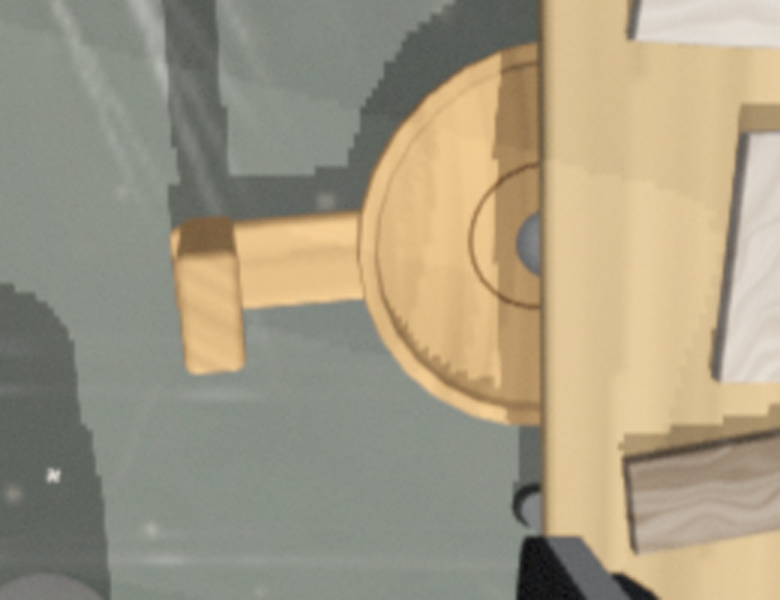

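The crop shows the grip's top face with zoom corners (177,257), (237,252), (243,368) and (188,374). The neck edges run from (237,222) to (360,213) and from (245,307) to (362,297). I compute positions and yaw from these.

```bash
python3 - <<'E'
from h import *
d=np.load("w1.npz"); p={k:d[k] for k in("T_tool_cam","mtx")}
f=lambda uv,z: wp(np.array(uv)/3+[250,80],z,p,d["pos"],d["R"])
g=f([(177,257),(237,252),(243,368),(188,374)],75);print("grip",g.round(1).tolist(),g.mean(0))
n=f([(237,222),(360,213),(245,307),(362,297)],14);print("neck",n.round(1).tolist())
for a,b in((0,1),(2,3)): v=n[b]-n[a];print("yaw",np.arctan2(v[1],v[0]))
for a,b in((3,0),(2,1)): v=g[b]-g[a];print("yawg",np.arctan2(-v[0],v[1]))
r=f([(357,248),(378,170),(440,88),(371,330),(430,398),(500,421)],19);
A=np.c_[2*r[:,:2],np.ones(len(r))];s=np.linalg.lstsq(A,(r[:,:2]**2).sum(1),rcond=None)[0];print("circle",s[:2],np.sqrt(s[2]+s[0]**2+s[1]**2))
e=f([(541,0),(545,540)],65);v=e[0]-e[1];print("edge",e.round(1).tolist(),np.arctan2(-v[0],v[1]))
E
```

```text
grip [[520.5, 5.5, 75.0], [537.3, 6.9, 75.0], [539.3, -27.0, 75.0], [523.4, -28.8, 75.0]] [530.13978431 -10.86328957  75.        ]
neck [[539.0, 5.3, 14.0], [580.2, 8.3, 14.0], [541.9, -24.1, 14.0], [582.1, -20.6, 14.0]]
yaw 0.07192506089048042
yaw 0.0862918404778783
yawg 0.08237235321540819
yawg 0.057459360746568135
circle [642.01745998  -2.14835627] 63.47584802264746
edge [[619.3, 73.9, 65.0], [635.1, -87.0, 65.0]] 0.09790506899328132
```

View pics/w1.png

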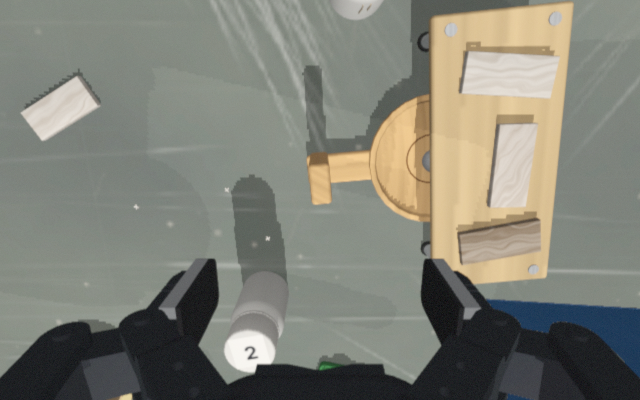

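Everything agrees: grip at (530,-10.9), dish yaw about 0.077, circle fit centred at (642,-2) and shelf yaw about 0.1. Next is the grasp.

```bash
python3 - <<'E'
from h import *
R=Rt(0.077)
env.goto([530.1,-10.9,150],R)
env.servo_line([530.1,-10.9,47],R,velocity=60)
print(env.current_t(),env.current_eef_pos(),env.current_force())
env.close(); env.dwell(0.5)
print(env.current_t(),env.current_width(),env.current_force(),env.current_moment(),env.current_eef_pos())
p=env.snapshot("side");q=env.snapshot("scene")
im=np.hstack([cv2.resize(a["image"][y:y+130,x:x+130],None,fx=3,fy=3,interpolation=cv2.INTER_CUBIC) for a,x,y in((p,250,150),(q,290,150))])
cv2.imwrite("pics/g1.png",im[:,:,::-1])
E
```

```text
3.8917 [530.2411237  -10.91523174  47.27630941] [-0.7782826  -0.26018365 -0.79396266]
5.0167 17.32416330649535 [-1.08287039  0.08416894  4.18370252] [0.08702534 0.01121468 0.0115151 ] [530.11513228 -10.90230096  47.06107922]
```

View pics/g1.png

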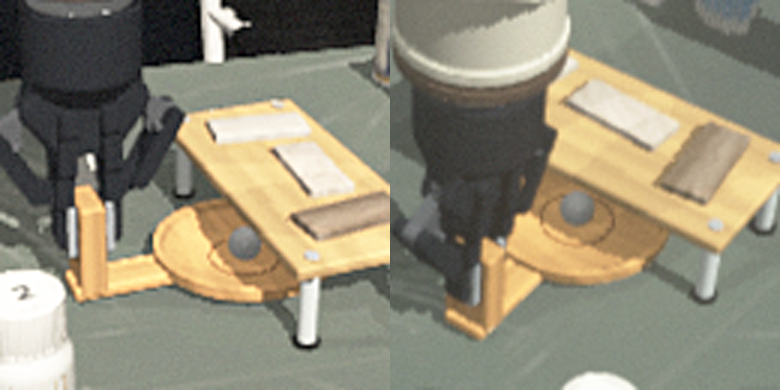

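Grip holds the block at 17.3 mm, with the ball in the ring. Next I lift 6 mm and check for level.

```bash
python3 - <<'E'
from h import *
R=Rt(0.077); x=env.current_eef_pos()
env.servo_line([530.1,-10.9,53],R,velocity=6)
env.dwell(0.3)
print(env.current_t(),env.current_width(),env.current_force(),env.current_moment(),env.current_eef_pos())
p=env.snapshot("side");q=env.snapshot("scene")
im=np.hstack([cv2.resize(a["image"][y:y+100,x:x+100],None,fx=4,fy=4,interpolation=cv2.INTER_CUBIC) for a,x,y in((p,270,180),(q,300,170))])
cv2.imwrite("pics/g2.png",im[:,:,::-1])
E
```

```text
6.5667 17.342130430340234 [-0.79254497  0.29265013 -2.61935531] [-0.0007185   0.2441715   0.01799032] [530.10194974 -10.90214083  52.97558791]
```

View pics/g2.png

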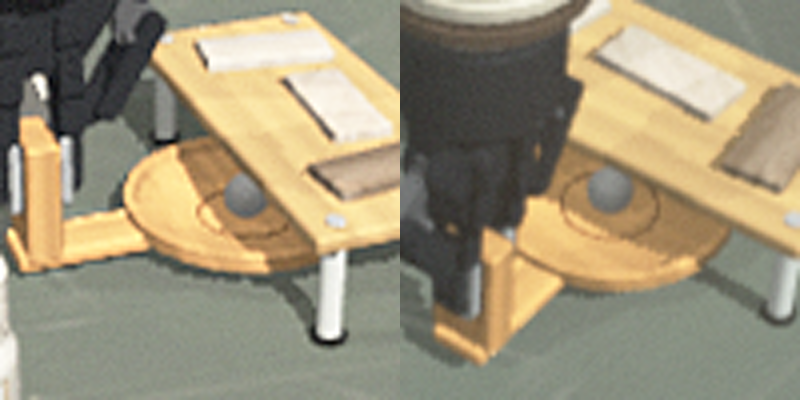

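The dish hangs free: about 2.4 N and 0.24 N·m, as expected for its mass and lever. The ball (left panel 245,195; right panel 608,190) sits over the ring's centre. Next I draw it out along the shelf's axis, then lift.

```bash
python3 - <<'E'
from h import *
R=Rt(0.077); a=0.099; L=150
G=np.array([530.1,-10.9,53])-L*np.array([np.cos(a),np.sin(a),0])
env.servo_line(G,R,velocity=30); env.dwell(0.6)
p=env.snapshot("side");q=env.snapshot("scene")
print(env.current_t(),env.current_width(),env.current_force(),env.current_moment(),env.current_eef_pos())
for s in (p,q):
  for n in("ball_center","dish_middle"): print(n,[(d["location"],d["score"]) for d in env.look_for(s,n)][:2])
im=np.hstack([a["image"][130:300,180:420] for a in(p,q)]); im=cv2.resize(im,None,fx=1.66,fy=1.66,interpolation=cv2.INTER_CUBIC)
cv2.imwrite("pics/g3.png",im[:,:,::-1]); np.savez("s3.npz",im=p["image"])
E
```

```text
12.5167 17.463357813624132 [ 0.29568833 -0.43120964 -3.73454874] [-0.0028156   0.24943735  0.03546883] [380.84469757 -25.72113725  53.01178653]
ball_center [([556.7, 135.4, 55.6], 0.37)]
dish_middle [([467.4, -17.7, 18.5], 0.73)]
ball_center [([669.0, -9.0, 59.7], 0.61), ([491.2, -19.4, 29.2], 0.49)]
dish_middle [([492.6, -28.3, 17.8], 0.95)]
```

View pics/g3.png

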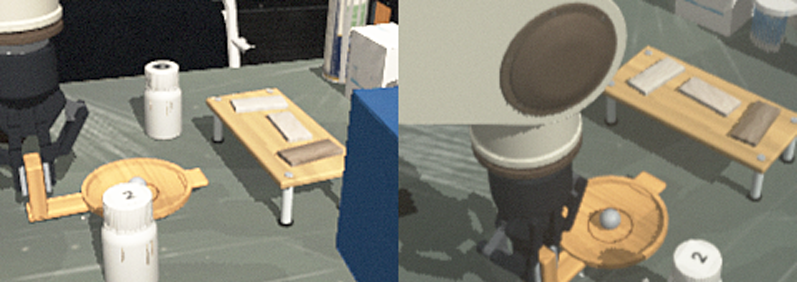

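The dish is fully out, with the tab clear of the shelf and the ball in the ring (right panel 610,218). Next I lift and make the quarter turn.

```bash
python3 - <<'E'
from h import *
R=Rt(0.077); x=np.array(env.current_eef_pos()); x[2]=197
env.servo_line(x,R,velocity=30); env.dwell(0.5)
q=env.snapshot("scene"); cv2.imwrite("pics/up.png",q["image"][:,:,::-1])
u=lambda t:np.array([np.cos(t),np.sin(t),0])
y1=0.099+np.pi/2
c=x+115*u(0.077); g=c-115*u(y1); print(c,g)
print(env.inverse_kinematics(g,Rt(y1)),env.current_t(),env.current_moment(),env.current_width())
env.servo_line(g,Rt(y1),velocity=20); env.dwell(0.6)
p=env.snapshot("side");q=env.snapshot("scene")
print(env.current_t(),env.current_width(),env.current_force(),env.current_moment(),env.current_eef_pos(),env.current_tool_rot())
im=np.hstack([a["image"][90:300,180:420] for a in(p,q)]); im=cv2.resize(im,None,fx=1.66,fy=1.66,interpolation=cv2.INTER_CUBIC)
cv2.imwrite("pics/g4.png",im[:,:,::-1])
import pickle; pickle.dump((p,q),open("s4.pkl","wb"))
E
```

```text
[495.48395635 -16.8641292  197.        ] [ 506.85036807 -131.30103184  197.        ]
[-4.00693952e-01  6.32909972e-02  1.62536603e+00 -4.44089210e-16
  1.45293562e+00 -2.07049028e+00] 18.2167 [-0.00676376  0.23132065 -0.01836262] 17.1667203715813
27.2833 17.52012408394025 [-0.39036152  0.82358737 -2.84280693] [-0.24933974 -0.04093505  0.03089202] [ 506.8418601  -131.30446024  196.97998387] [[-9.93914995e-06 -9.88073170e-02  9.95106584e-01]
 [ 2.38576674e-05  9.95106584e-01  9.88073172e-02]
 [-1.00000000e+00  2.47229827e-05 -7.53320145e-06]]
```

View pics/g4.png

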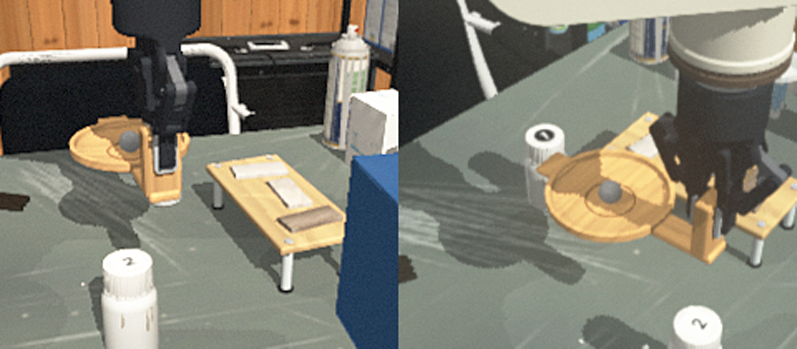

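The dish is turned with its tab to the left, the ball is in the ring, and the bottles and shelf are undisturbed. To check level, I overlay the expected geometry (rim, ring, ball, tab end) on the picture.

```bash
python3 - <<'E'
import pickle,numpy as np,cv2
from h import Rt
p,q=pickle.load(open("s4.pkl","rb"))
y=0.099+np.pi/2;c,s=np.cos(y),np.sin(y);o=np.array([495.5,-16.9,150.])
W=lambda P:o+np.c_[P[:,0]*c-P[:,1]*s,P[:,0]*s+P[:,1]*c,P[:,2]]
t=np.linspace(0,2*np.pi,120)
C=lambda r,z:np.c_[r*np.cos(t),r*np.sin(t),0*t+z]
out=[]
for a,(x,yy,w,h) in((q,(300,160,150,110)),(p,(215,150,90,110))):
    f=400/h
    im=cv2.resize(a["image"][yy:yy+h,x:x+w],None,fx=f,fy=f,interpolation=cv2.INTER_CUBIC)
    pr=lambda P:((cv2.projectPoints(W(P),np.array(a["rvec"]),np.array(a["tvec"]),a["mtx"],None)[0][:,0]-[x,yy]+.5)*f)
    for P,col in((C(65,19),(255,0,0)),(C(25,6.6),(0,0,255)),(np.array([[85,-18,0],[85,18,0.]]),(0,255,0)),(np.array([[-127,-18,75],[-127,18,75.],[-106,18,75],[-106,-18,75]]),(0,255,0))):
        cv2.polylines(im,[pr(P).round().astype(int)],False,col,1)
    b=pr(np.array([[0,0,17.]]))[0].round().astype(int);cv2.drawMarker(im,tuple(int(v) for v in b),(255,255,0),0,10)
    out.append(im)
cv2.imwrite("pics/g5.png",np.hstack(out)[:,:780,::-1] if sum(i.shape[1] for i in out)<=800 else cv2.resize(np.hstack(out),(800,int(400*800/sum(i.shape[1] for i in out))))[:,:,::-1])
E
```

```text
(no output)
```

View pics/g5.png

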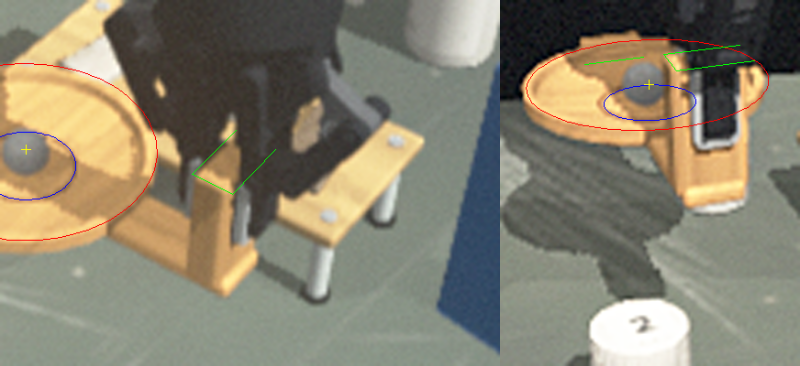

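The predicted rim, ring and ball centre fall on the picture to within about a pixel in the scene view. That puts the dish level to roughly 1°, with the ball centred. I let it settle and hand in.

```bash
python3 - <<'E'
from h import *
env.dwell(1.5)
print(env.current_t(),env.current_width(),env.current_moment(),np.abs(env.current_qvel()).max(),env.current_eef_pos())
env.job_done()
E
```

```text
28.7833 17.61537195713014 [-0.21769851 -0.03024622 -0.02963416] 0.0009022648208243067 [ 506.84788602 -131.29287484  196.99484816]
the job is handed in; nothing more can be done
```

I took the dish by its grip, drew it out along the shelf's axis and lifted it to about 150 mm. Still in front of the shelf, I turned it a quarter turn anticlockwise, so the tab points left along the front edge. I handed it in at 28.8 s of the 58 s allowed, still holding the dish.

**Last checks:**
- **Still:** joint speeds were about 0.001 rad/s, and the grip was steady at about 17.6 mm on the 18 mm block.
- **Level:** the overlay of the expected rim, ring and ball on the scene view agreed to about a pixel, so the dish is level to roughly 1°. In the side view the overlay was about 1 pixel off, within the calibration tolerance.
- **Ball:** it was in the middle of the dark ring in every picture I looked at. I took none during the draw-out or the turn, and did not look at the one taken after the lift.
- **Surroundings:** the shelf and both bottles looked undisturbed.

**Disagreed or not checked:** after the draw-out, the network's top hits for the ball landed on other objects. I relied on the pictures and the overlay instead. The tab end fell outside the overlay crop, so I checked its direction only by eye in the uncropped view.

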